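# Clear the glass bin's lid and hold it open

## Robot

A 6-joint arm with a two-finger parallel gripper is mounted at the origin on the work surface. World frame = base frame: x ahead of the robot, y to its left, z up, the work surface at z = 0. Lengths are in m, angles in degrees, forces in N, time in s.
With the tool pointing down it reaches from about 0.25 to 0.775 m from the base axis. Payload 8.9 kg.
Tool frame: the origin (TCP) lies between the finger pads; the fingertips stand 25 mm ahead of it and the grasp point (between the pads) lies 6 mm ahead of it (bot.tcp_to_tips is the distance from the TCP to the fingertips, in m); z points along the fingers, x is the direction in which the jaws open and shut, and the axes are right-handed (so a half turn about z gives the same grasp; the last joint's range is limited). The gripper opens to 85 mm and grips with 20 to 120 N. Pads are 22 mm wide; open, the fingers measure 114 mm over their backs; the gripper's body (76 mm by 85 mm) begins 54 mm behind the grasp point. The pads swing forward as they close: fully open they stand 13 mm farther back than shut.
Start: joints at [-79.716, 16.656, -8.789, 64.555, 0, 82.019], TCP at [0.165, -0.499, 0.256] pointing down, gripper open.
Joint ranges: [-144.48, 144.48], [-52.06, 99.96], [-74.48, 78.29], [-112.23, 115.85], [-86.99, 84.42], [-180, 180]. Speed limits (degrees/s): [127.2, 127.2, 159.86, 180, 180, 180].

## Interface

Orientations are given as a 3x3 rotation matrix whose columns are the frame's x, y, z axes.
In Python, from plant import bot gives the robot as it stands.
- The arm moves only by the tool apply_moves, never from a script. Its argument "increments" is a list of rows, each a list of 6 numbers: the shift along the tool's x, y, z scaled (see below), then the turn, a rotation vector about the tool's x, y, z scaled (see below). In form: [[dx, dy, dz, ax, ay, az], ...]. A call has 1 to 20 rows; each row is the pose to reach, as a shift and turn from the pose measured when the call began, along the tool's axes at that moment; what a row does not reach only later rows make up. The controller multiplies each number of a shift by 0.15 m and each number of a turn by 1.5 rad. A row lasts 1/10 s, in which the tool goes at most 50 mm and 8.59 degrees, less where a joint would pass 70% of its speed; a pose out of reach is approached as far as the arm can. A call with a number of a shift or a turn outside -1 to 1 is refused whole. A call with a gripper value outside its range is refused whole. "jaw" is the gripper command: -1 is fully open, 1 is shut, values between are in proportion, set as the call begins (left out, the last holds). The fingers move at their own pace and stop on an object; "newtons" is the grip in N (left out, the last holds). Time passes only in rows, so rows that repeat a pose let the fingers close. It gives the time, the measured TCP pose, the force and the opening at its end, in the units of the state.
- bot.read_state(): the state, without advancing time (a new reading comes with each control period).
- bot.grab_frame(name): name is "scene" or "top" or "wrist"; returns the picture (480x640x3 uint8, blue, green, red); there is no depth.
- bot.camera_model(name): a dict with "K" (3x3 intrinsics, pixels), "camera_from_world" (4x4, takes a point from world to camera coordinates). Camera axes: x right, y up, looking along -z (the intrinsics and any distortion apply to the point x, -y, -z); pixel columns grow to the right and rows downward; lengths in m; the calibration is good to about 2 mm. A picture is of the moment at which its call begins: read the wrist's pose just before it. camera_model takes no time and is no camera call; for the wrist camera it gives the pose at the moment of the call.
- bot.finish_job(): hands the job in, once; it reports no verdict.
The state is a dict: "clock": time; "q": joint angles; "qvel": joint speeds; "tau": joint torques, N m; "ee_pos": TCP position; "orientation": TCP orientation; "ft_force": force on the tool from outside, world axes, zero at the start; "torque": the same for the moment, N m; "grip_width": finger opening in m.
Only numpy, scipy, OpenCV 4.12 (cv2) and the standard library are available. Lean on these libraries where they do the work, as an engineer would, in place of code of your own. Each camera call takes 0.05 s, during which the arm holds its last target.

## Task

Two kiln posts are parked on the lid of the glass bin: with the lid still shut, stand the square post upright in the square tray and the round post upright in the round dish. Then lift the lid by its bar handle to 45 degrees and keep holding it still there by the handle, so that somebody can reach the glass: the job finishes while you are holding the lid, not letting go. Leave everything else on the bench where it is.

Things in the scene. Friction and masses are not known exactly. Their poses are not given: they have to be found in the camera images.
- square_center (a point): the square kiln post: a buff ceramic block 36 x 36 mm and 60 mm tall, standing on the bin's lid at the start; this point is its centre, 30 mm above its foot; x and y are square to its sides, z is up
- round_center (a point): the round kiln post: a buff ceramic cylinder 36 mm in diameter and 60 mm tall, standing on the bin's lid at the start; this point is its centre, 30 mm above its foot; z is up
- tray: the square tray: grey plastic, open, 120 x 120 mm outside, walls 5 mm thick and 25 mm high, inner floor 5 mm above the bench, fixed; origin under its centre, x and y along its sides
- dish: the round dish: grey plastic, open, 120 mm outside diameter, wall 5 mm thick and 25 mm high, inner floor 5 mm above the bench, fixed; origin under its centre
- bar (a point): the lid's handle: a level round steel bar 12 mm thick, about 100 mm clear between its two uprights, near the lid's edge on the robot's side, with 28 mm of air between it and the lid; origin at the middle of the bar, y along it, x level towards the hinge when shut. It tilts with the lid, and being round it can turn between fingers that stay upright
- hinge (a point): middle of the lid's hinge line, on the far rim of the bin, 100 mm above the bench; its y runs along the hinge, its x level from the bar's side to the hinge (it does not turn with the lid). With the lid shut the bar's centre lies 200 mm along -x of this frame and 42 mm higher
- bin: the glass bin: a frosted plastic box 220 x 260 x 100 mm, fixed, holding glass strips; origin under its centre, x towards the hinge, y along it. Its white lid is 8 mm thick, about 232 x 270 mm, its top 108 mm above the bench when shut, and weighs 0.4 to 0.6 kg with its bar
- lid (a joint): opening angle of the lid in rad: 0 shut, 0.785 is 45 degrees, grows as the bar's edge rises and swings back over the hinge; the hinge is free-moving and without a spring, so the lid falls shut by its weight when let go
- spray_bottle: bystander, to be left alone: a grey spray bottle, 76 mm across, 190 mm tall, origin under its foot
- pliers: bystander, to be left alone: blue-handled pliers lying flat, 155 mm long, 16 mm high, origin between the handles near the pivot
- glass_cutter: bystander, to be left alone: a green hand glass cutter lying flat, 110 mm long, 18 mm high, origin under its middle
- white_block: bystander, to be left alone: a small white ceramic block, 40 x 30 x 25 mm, origin under its centre
- black_strip: bystander, to be left alone: a flat black glass strip, 160 x 14 x 6 mm, origin under its centre
- clear_strip: bystander, to be left alone: a flat clear glass strip, 20 x 170 x 6 mm, origin under its centre
- marker: bystander, to be left alone: a red marker lying flat, 130 mm long, 12 mm high, origin under its middle
There are look-alikes about, which are no part of the job. What is shaped like the part that bears square_center but blue is not meant. Leave any brown look-alike of the tray alone.

How it is judged (in metres and radians):
On the way:
1. both posts stand in their containers, released, with the lid still shut (horizontal distance between square_center and tray below 0.055 m and z of square_center in the frame of tray below 0.042 m and angle between each of square_center, round_center's own z axis and vertical below 0.2 rad and horizontal distance between round_center and dish below 0.055 m and z of round_center in the frame of dish below 0.042 m and value of joint lid below 0.09 rad and distance between each of square_center, round_center and the grasp point above 0.06 m), for 0.3 s.
At the end, for the whole second after the job is handed in: Lid at 45 degrees, give or take 7, still (under 0.06 rad/s) and carried by the fingers on its bar (over 0.8 N); square post on the floor of the square tray, round post of the round dish, each upright within 0.2 rad and within 55 mm of the container's centre (horizontal distance between square_center and tray below 0.055 m and z of square_center in the frame of tray below 0.042 m and angle between each of square_center, round_center's own z axis and vertical below 0.2 rad and horizontal distance between round_center and dish below 0.055 m and z of round_center in the frame of dish below 0.042 m and value of joint lid between 0.663 and 0.908 rad and velocity of joint lid between -0.06 and 0.06 rad/s and contact force between lid_c1 and the fingers above 0.8 N); the arm keeps its last pose, push and grip.
It fails at once if a bystander is moved by more than 30 mm (distance of any of spray_bottle, pliers, glass_cutter, white_block, black_strip, clear_strip, marker from where it was at the start of the episode above 0.03 m).
It fails at once if the lid is opened while a post is not yet in its container (value of joint lid above 0.2 rad and not (horizontal distance between square_center and tray below 0.055 m and z of square_center in the frame of tray below 0.042 m and angle between each of square_center, round_center's own z axis and vertical below 0.2 rad and horizontal distance between round_center and dish below 0.055 m and z of round_center in the frame of dish below 0.042 m)).
It also fails if it takes over 72 s, if anything falls off the work surface, if the arm or the gripper's body presses on something with over 40 N, if the wrist force passes 120 N, or if a joint passes its speed limit or range.

## Working session

There is one attempt and no reset: what is moved stays moved. The work goes in short steps, Python scripts to look and compute and a tool call to move; the robot and the scene stay as the last step left them, time stands still between calls to the robot, and variables do not carry over. Pictures are saved under pics/ and viewed, and the job is handed in when it is done.

Besides the shell and the picture viewer there is one more tool, called by a JSON object that holds its "name" and its "arguments". apply_moves: Moves the arm, as the interface text tells. Shifts and turns lie within -1 to 1; 1 stands for 0.15 m of shift or 1.5 rad of turn. Its arguments: {"type":"object","properties":{"increments":{"type":"array","items":{"type":"array","items":{"type":"number","minimum":-1,"maximum":1}}},"jaw":{"type":"number"},"newtons":{"type":"number"}},"required":["increments"]}

```bash
ls; mkdir -p pics
python3 - <<'E'
from plant import bot
import cv2
s=bot.read_state();print(s)
for n in ["scene","top"]:
    cv2.imwrite(f"pics/{n}0.png",bot.grab_frame(n)); print(bot.camera_model(n))
E
```

```text
pics
{'clock': 0.0, 'q': array([-7.97136005e+01,  1.66884563e+01, -8.82843617e+00,  6.45535224e+01,
       -1.09753671e-03,  8.20185892e+01]), 'qvel': array([-0.07034305, -0.01435736,  0.045994  ,  0.03714296, -0.00211539,
       -0.03313832]), 'tau': array([ 2.23956311e-03, -5.37145436e+01,  3.31373262e+01,  1.58703688e-02,
       -8.58953655e-06,  1.77047906e-05]), 'ee_pos': array([ 0.16449581, -0.4981707 ,  0.2557537 ]), 'orientation': array([[ 3.13458869e-01, -9.49601748e-01, -2.38303358e-04],
       [-9.49600995e-01, -3.13458923e-01,  1.20579717e-03],
       [-1.21972542e-03, -1.51674713e-04, -9.99999245e-01]]), 'ft_force': array([ 0.20221592, -0.2855938 , -0.18864676]), 'torque': array([ 0.00187435,  0.02628974, -0.03773787]), 'grip_width': 0.08507575434665572}
{'K': array([[589.00573056,   0.        , 321.05999426],
       [  0.        , 589.00573056, 237.90436387],
       [  0.        ,   0.        ,   1.        ]]), 'camera_from_world': array([[ 0.85256355,  0.52246472,  0.01288469, -0.41027103],
       [-0.44116102,  0.70623576,  0.55372195,  0.10295464],
       [ 0.28020055, -0.47776738,  0.83260193, -1.57679574],
       [ 0.        ,  0.        ,  0.        ,  1.        ]])}
{'K': array([[501.80507864,   0.        , 321.34361492],
       [  0.        , 501.80507864, 231.6948067 ],
       [  0.        ,   0.        ,   1.        ]]), 'camera_from_world': array([[-0.02924759, -0.99955917,  0.00510371,  0.03000057],
       [ 0.98775997, -0.02811895,  0.15342612, -0.45531204],
       [-0.15321497,  0.00952859,  0.98814694, -1.12719659],
       [ 0.        ,  0.        ,  0.        ,  1.        ]])}
```

View pics/scene0.png

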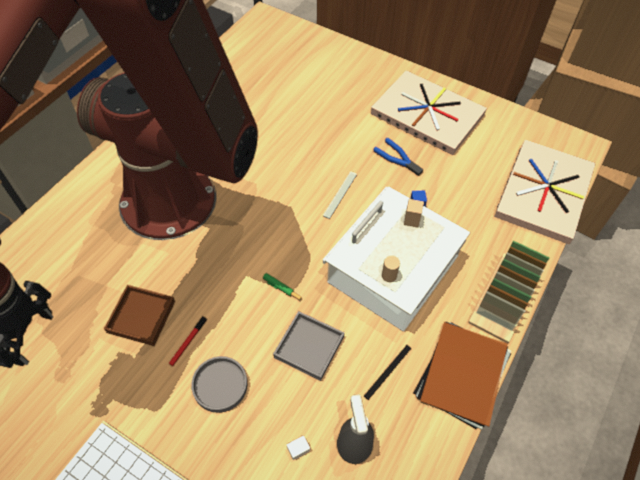

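View pics/top0.png

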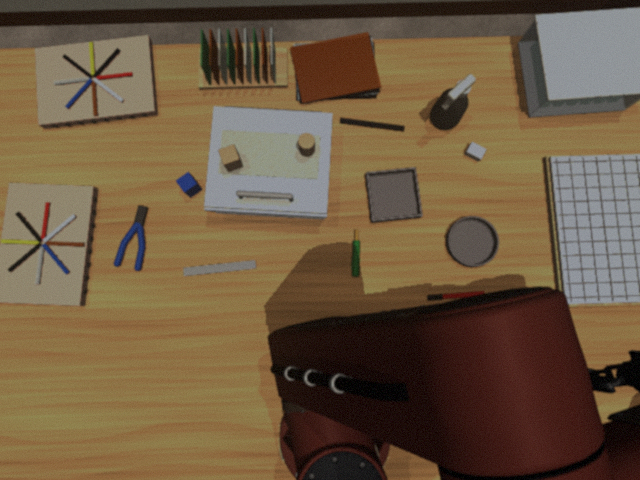

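The scene view shows the buff square post at (414,212) and the round post at (391,268), both on the lid. The grey tray is at (309,346) and the dish at (220,383). Look-alikes are the blue block behind the bin (scene (419,197), top (189,184)) and the brown tray at (140,314). I choose the buff post at top (231,157) and the grey tray at top (393,195). Next I check them in close crops.

Run:
```python
import cv2
t=cv2.imread("pics/top0.png")
cv2.imwrite("pics/c1.png",cv2.resize(t[95:225,170:345],None,fx=4.5,fy=4.5,interpolation=cv2.INTER_CUBIC))
cv2.imwrite("pics/c2.png",cv2.resize(t[155:285,340:515],None,fx=4.5,fy=4.5,interpolation=cv2.INTER_CUBIC))
t=cv2.imread("pics/scene0.png")
cv2.imwrite("pics/c3.png",cv2.resize(t[180:330,315:475],None,fx=4,fy=4,interpolation=cv2.INTER_CUBIC))
```

```text
(no output)
```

View pics/c1.png

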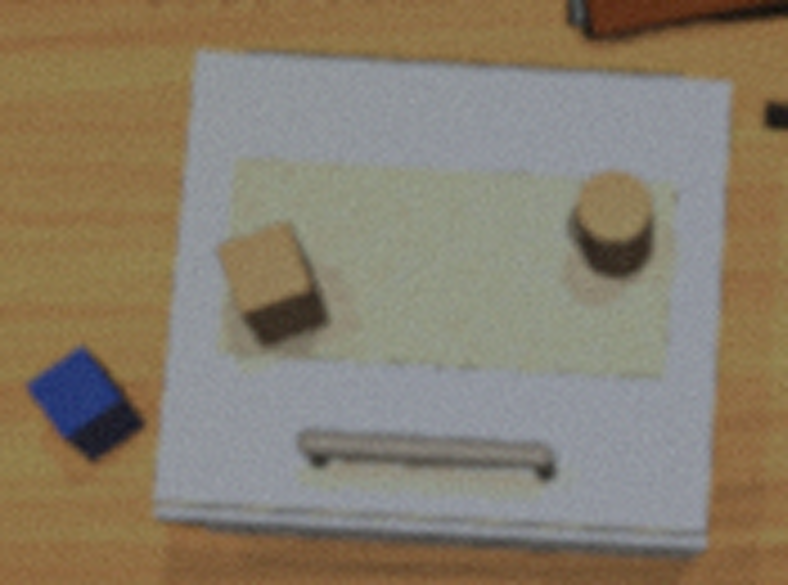

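View pics/c2.png

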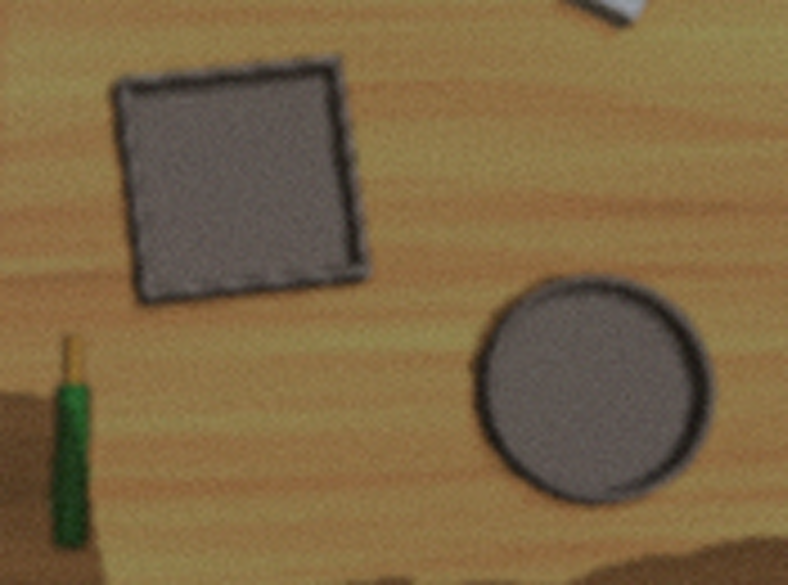

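View pics/c3.png

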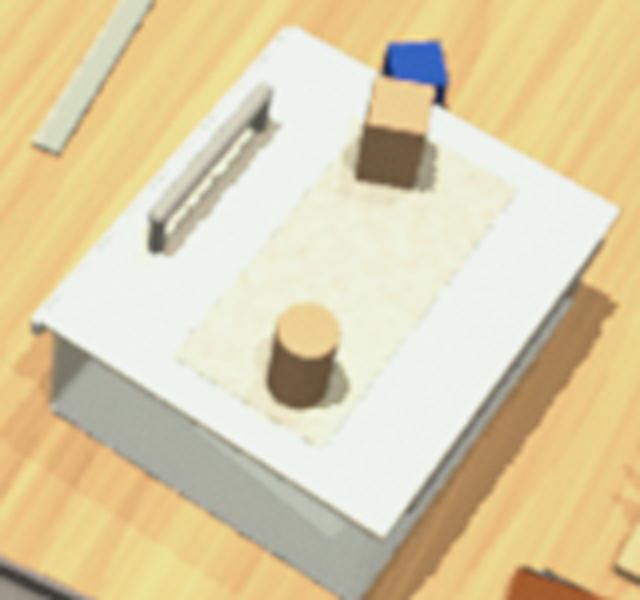

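```bash
cat > h.py <<'E'
import numpy as np
from plant import bot
def ray(cam,px,z):
    m=bot.camera_model(cam) if isinstance(cam,str) else cam
    K=m["K"];T=np.array(m["camera_from_world"]);R=T[:3,:3];t=T[:3,3]
    d=np.array([(px[0]-K[0,2])/K[0,0],-(px[1]-K[1,2])/K[1,1],-1.])
    o=-R.T@t;w=R.T@d
    return o+w*(z-o[2])/w[2]
def proj(cam,P):
    m=bot.camera_model(cam) if isinstance(cam,str) else cam
    T=m["camera_from_world"];p=T[:3,:3]@P+T[:3,3]
    return np.array([m["K"][0,0]*p[0]/-p[2]+m["K"][0,2],m["K"][1,1]*p[1]/p[2]+m["K"][1,2]])
E
python3 - <<'E'
from h import *
np.set_printoptions(precision=4,suppress=True)
c1=lambda x,y:((x)/4.5+169.6,(y)/4.5+94.6)
c2=lambda x,y:((x)/4.5+339.6,(y)/4.5+154.6)
c3=lambda x,y:((x)/4+314.6,(y)/4+179.6)
def go(n,cam,f,pts,z):
    P=np.array([ray(cam,f(*p),z) for p in pts]);print(n,P[:,:2].tolist() if 0 else P[:,:2].round(4).tolist(),"mean",P.mean(0)[:2]);return P
go("sq","top",c1,[(218,250),(292,224),(313,295),(241,315)],.168)
go("sq","scene",c3,[(375,78),(435,88),(428,137),(365,124)],.168)
go("rd","top",c1,[(615,205)],.168)
go("rd","scene",c3,[(308,330)],.168)
P=go("bar","top",c1,[(302,440),(553,456)],.146);d=P[1]-P[0];print(np.degrees(np.arctan2(d[1],d[0])),np.linalg.norm(d))
P=go("bar","scene",c3,[(267,90),(157,216)],.146);d=P[1]-P[0];print(np.degrees(np.arctan2(d[1],d[0])),np.linalg.norm(d))
P=go("lid","top",c1,[(198,52),(732,82),(706,540),(156,505)],.108)
for i in range(4):
  d=P[(i+1)%4]-P[i];print(np.degrees(np.arctan2(d[1],d[0])),np.linalg.norm(d))
P=go("lid","scene",c3,[(618,210),(380,537),(38,322),(290,27)],.108)
for i in range(4):
  d=P[(i+1)%4]-P[i];print(np.degrees(np.arctan2(d[1],d[0])),np.linalg.norm(d))
go("tray","top",c2,[(115,80),(340,60),(368,275),(140,302)],.025)
go("dish","top",c2,[(473,390),(713,390),(593,275),(593,505)],.025)
go("tray","scene",lambda x,y:(x,y),[(309,346)],.015)
go("dish","scene",lambda x,y:(x,y),[(220,383)],.02)
for n,p,z in [("spray",(449,110),.08),("cutter",(355,258),.01),("black",(372,124),.006),("white",(475,152),.02),("marker",(460,296),.01),("blue",(189,184),.03)]:
  go(n,"top",lambda x,y:(x,y),[p],z)
E
```

```text
sq [[0.6147, 0.2298], [0.6263, 0.1953], [0.5917, 0.1856], [0.583, 0.219]] mean [0.6039 0.2074]
sq [[0.5853, 0.2165], [0.6183, 0.2285], [0.6304, 0.1945], [0.5954, 0.1836]] mean [0.6073 0.2058]
rd [[0.6314, 0.0442]] mean [0.6314 0.0442]
rd [[0.6322, 0.0429]] mean [0.6322 0.0429]
bar [[0.5281, 0.1945], [0.517, 0.0767]] mean [0.5225 0.1356]
-95.34039772779421 0.1183194399075063
bar [[0.5298, 0.191], [0.5192, 0.078]] mean [0.5245 0.1345]
-95.36989398556145 0.11353141608144335
lid [[0.7378, 0.2519], [0.7148, -0.015], [0.4821, 0.0052], [0.5069, 0.2715]] mean [0.6104 0.1284]
-94.93549717978217 0.2679030431313888
175.04031754176248 0.23359434463685463
84.67504110469889 0.26737081057318335
-4.826776205144884 0.23177733162384798
lid [[0.7387, 0.2505], [0.7154, -0.017], [0.4868, 0.0015], [0.5081, 0.2696]] mean [0.6123 0.1262]
-94.97902263863196 0.26848285952214646
175.368324088805 0.22930472082702155
85.44982976123302 0.26885999909864733
-4.7262464906045425 0.23131512601894463
tray [[0.5975, -0.0917], [0.6051, -0.2115], [0.4889, -0.2194], [0.4779, -0.0997]] mean [ 0.5423 -0.1556]
dish [[0.4268, -0.2702], [0.4232, -0.3948], [0.4855, -0.3371], [0.3654, -0.328]] mean [ 0.4252 -0.3325]
tray [[0.5481, -0.1617]] mean [ 0.5481 -0.1617]
dish [[0.4309, -0.338]] mean [ 0.4309 -0.338 ]
spray [[0.7257, -0.2866]] mean [ 0.7257 -0.2866]
cutter [[0.3951, -0.0606]] mean [ 0.3951 -0.0606]
black [[0.7247, -0.1157]] mean [ 0.7247 -0.1157]
white [[0.642, -0.3591]] mean [ 0.642  -0.3591]
marker [[0.2995, -0.301]] mean [ 0.2995 -0.301 ]
blue [[0.5794, 0.3254]] mean [0.5794 0.3254]
```

The crops confirm my choices: a buff square block and a buff cylinder on the lid, with the grey tray and dish separate. The two cameras agree within about 3 mm, and the lid sizes come out right.

```bash
cat >> h.py <<'E'
from scipy.spatial.transform import Rotation as Ro
def down(yaw):
    c,s=np.cos(np.radians(yaw)),np.sin(np.radians(yaw))
    return np.array([[c,s,0],[s,-c,0],[0,0,-1.]])
def plan(pos,yaw,R0=None,p0=None):
    s=bot.read_state()
    R=s["orientation"] if R0 is None else R0; p=s["ee_pos"] if p0 is None else p0
    d=R.T@(np.array(pos)-p)/0.15; r=Ro.from_matrix(R.T@down(yaw)).as_rotvec()/1.5
    return np.concatenate([d,r]).round(4).tolist()
E
cat > go.py <<'E'
import sys
from h import *
a=[float(v) for v in sys.argv[1:]]
print(plan(a[:3],a[3]), {k:np.round(v,3) for k,v in bot.read_state().items() if k in("clock","ee_pos","ft_force","grip_width")})
E
python3 go.py 0.24 -0.40 0.30 -10; python3 go.py 0.26 -0.40 0.30 -50
```

```text
[-0.4641, -0.6832, -0.2941, -0.0005, 0.0006, -0.7183] {'clock': np.float64(0.1), 'ee_pos': array([ 0.164, -0.498,  0.256]), 'ft_force': array([ 0.084, -0.429, -0.611]), 'grip_width': np.float64(0.085)}
[-0.4223, -0.8098, -0.2941, -0.0003, 0.0008, -0.2529] {'clock': np.float64(0.1), 'ee_pos': array([ 0.164, -0.498,  0.256]), 'ft_force': array([ 0.084, -0.429, -0.611]), 'grip_width': np.float64(0.085)}
```

{"name": "apply_moves", "arguments": {"increments": [[-0.2,-0.3,-0.15,0,0,-0.1],[-0.4,-0.6,-0.3,0,0,-0.2],[-0.46,-0.7,-0.3,0,0,-0.3],[-0.46,-0.7,-0.3,0,0,-0.4],[-0.46,-0.7,-0.3,0,0,-0.5],[-0.46,-0.7,-0.3,0,0,-0.6],[-0.46,-0.7,-0.3,0,0,-0.7],[-0.46,-0.7,-0.3,0,0,-0.72]], "jaw": -1}}

```text
clock: 0.9
ee_pos: [0.2425, -0.3995, 0.3007]
orientation: [[0.986, -0.166, -0.0], [-0.166, -0.986, 0.002], [-0.001, -0.002, -1.0]]
ft_force: [-0.0, 0.7, 0.1]
grip_width: 0.0856
```

```bash
python3 go.py 0.34 -0.27 0.30 18
```

```text
[0.4977, -0.9594, 0.0055, -0.0012, 0.0002, -0.3204] {'clock': np.float64(0.9), 'ee_pos': array([ 0.243, -0.4  ,  0.301]), 'ft_force': array([-0.021,  0.685,  0.081]), 'grip_width': np.float64(0.086)}
```

{"name": "apply_moves", "arguments": {"increments": [[0.17,-0.32,0,0,0,-0.1],[0.33,-0.64,0,0,0,-0.2],[0.5,-0.96,0,0,0,-0.3],[0.5,-0.96,0,0,0,-0.32],[0.5,-0.96,0,0,0,-0.32]]}}

```text
clock: 1.4
ee_pos: [0.3411, -0.2686, 0.3007]
orientation: [[0.95, 0.312, -0.001], [0.312, -0.95, 0.002], [0.0, -0.002, -1.0]]
ft_force: [0.3, -1.4, 0.2]
grip_width: 0.0856
```

```bash
python3 go.py 0.43 -0.13 0.30 18
```

```text
[0.851, -0.6934, 0.0064, -0.0013, -0.0, 0.0018] {'clock': np.float64(1.4), 'ee_pos': array([ 0.341, -0.269,  0.301]), 'ft_force': array([ 0.326, -1.368,  0.204]), 'grip_width': np.float64(0.086)}
```

{"name": "apply_moves", "arguments": {"increments": [[0.22,-0.2,0,0,0,0],[0.44,-0.41,0,0,0,0],[0.66,-0.62,0,0,0,0],[0.88,-0.82,0,0,0,0]]}}

```text
clock: 1.8
ee_pos: [0.4285, -0.1106, 0.3009]
orientation: [[0.952, 0.308, -0.001], [0.308, -0.952, 0.001], [-0.0, -0.001, -1.0]]
ft_force: [0.8, -0.9, -0.9]
grip_width: 0.0854
```

{"name": "apply_moves", "arguments": {"increments": [[0.22,-0.2,0,0,0,0],[0.44,-0.41,0,0,0,0],[0.66,-0.62,0,0,0,0],[0.88,-0.82,0,0,0,0]]}}

```text
clock: 2.2
ee_pos: [0.5173, 0.0472, 0.3009]
orientation: [[0.953, 0.304, -0.001], [0.304, -0.953, 0.001], [-0.0, -0.001, -1.0]]
ft_force: [0.3, -0.8, -0.2]
grip_width: 0.0852
```

{"name": "apply_moves", "arguments": {"increments": [[0.22,-0.2,0,0,0,0],[0.44,-0.41,0,0,0,0],[0.66,-0.62,0,0,0,0],[0.88,-0.82,0,0,0,0],[0.88,-0.82,0,0,0,0],[0.88,-0.82,0,0,0,0]]}}

```text
clock: 2.8
ee_pos: [0.6062, 0.2036, 0.2997]
orientation: [[0.953, 0.303, -0.002], [0.303, -0.953, -0.0], [-0.002, -0.0, -1.0]]
ft_force: [-0.9, 0.5, 0.5]
grip_width: 0.0854
```

```bash
python3 go.py 0.605 0.2067 0.27 18
python3 - <<'E'
from h import *
import cv2
m=bot.camera_model("wrist")
cv2.imwrite("pics/w1.png",bot.grab_frame("wrist"))
print(proj(m,np.array([.605,.2067,.168])),proj(m,np.array([.6318,.0436,.168])))
E
```

```text
[-0.001, -0.022, 0.1979, -0.0003, 0.0014, -0.0042] {'clock': np.float64(2.8), 'ee_pos': array([0.606, 0.204, 0.3  ]), 'ft_force': array([-0.931,  0.505,  0.528]), 'grip_width': np.float64(0.085)}
[319.33722958 230.16352994] [289.30794301 431.5405435 ]
```

View pics/w1.png

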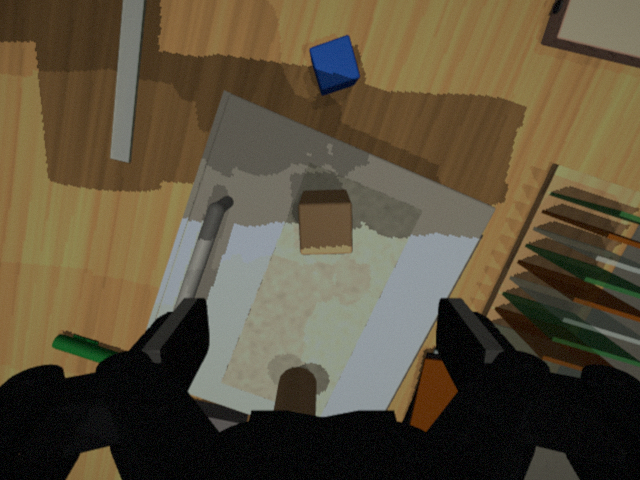

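The wrist view shows the buff post square to the jaws at (326,229), against a predicted (319,230). I nudge the x target by 3 mm and descend.

{"name": "apply_moves", "arguments": {"increments": [[0.02,-0.02,0.2,0,0,0],[0.02,-0.02,0.4,0,0,0],[0.02,-0.02,0.6,0,0,0],[0.02,-0.02,0.75,0,0,0],[0.02,-0.02,0.88,0,0,0],[0.02,-0.02,0.925,0,0,0],[0.02,-0.02,0.925,0,0,0]]}}

```text
clock: 3.55
ee_pos: [0.6071, 0.2052, 0.1613]
orientation: [[0.954, 0.3, -0.003], [0.3, -0.954, -0.001], [-0.003, -0.0, -1.0]]
ft_force: [0.4, -0.2, -0.5]
grip_width: 0.0852
```

{"name": "apply_moves", "arguments": {"increments": [[0,0,0,0,0,0],[0,0,0,0,0,0],[0,0,0,0,0,0],[0,0,0,0,0,0],[0,0,0,0,0,0],[0,0,0,0,0,0],[0,0,0,0,0,0],[0,0,0,0,0,0]], "jaw": 1, "newtons": 40}}

```text
clock: 4.35
ee_pos: [0.6076, 0.2052, 0.1623]
orientation: [[0.954, 0.301, -0.001], [0.301, -0.954, -0.001], [-0.002, 0.0, -1.0]]
ft_force: [-0.6, -0.8, 5.6]
grip_width: 0.0358
```

Grip is at 35.8 mm, which matches the 36 mm post. Lift and carry it to the tray.

{"name": "apply_moves", "arguments": {"increments": [[0,0,-0.2,0,0,0],[0,0,-0.45,0,0,0],[0,0,-0.7,0,0,0],[0,0,-0.85,0,0,0],[0,0,-0.9,0,0,0],[0,0,-0.9,0,0,0]]}}

```text
clock: 4.95
ee_pos: [0.6081, 0.2055, 0.2977]
orientation: [[0.954, 0.301, -0.0], [0.301, -0.954, -0.0], [-0.0, 0.0, -1.0]]
ft_force: [0.5, -0.3, -0.9]
grip_width: 0.0356
```

```bash
python3 go.py 0.544 -0.158 0.29 18
```

```text
[-1.1362, 2.1825, 0.0523, 0.0002, 0.0002, -0.0058] {'clock': np.float64(4.95), 'ee_pos': array([0.608, 0.205, 0.298]), 'ft_force': array([ 0.451, -0.261, -0.879]), 'grip_width': np.float64(0.036)}
```

{"name": "apply_moves", "arguments": {"increments": [[-0.1,0.2,0,0,0,0],[-0.2,0.4,0,0,0,0],[-0.3,0.6,0,0,0,0],[-0.4,0.8,0,0,0,0],[-0.5,0.97,0,0,0,0]]}}

```text
clock: 5.45
ee_pos: [0.5792, 0.0427, 0.2955]
orientation: [[0.954, 0.3, -0.003], [0.3, -0.954, -0.0], [-0.003, -0.001, -1.0]]
ft_force: [0.4, -1.3, -1.7]
grip_width: 0.0357
```

{"name": "apply_moves", "arguments": {"increments": [[-0.1,0.2,0,0,0,0],[-0.2,0.4,0,0,0,0],[-0.3,0.6,0,0,0,0],[-0.4,0.8,0,0,0,0],[-0.5,0.97,0,0,0,0]]}}

```text
clock: 5.95
ee_pos: [0.5502, -0.1199, 0.2935]
orientation: [[0.954, 0.3, -0.006], [0.3, -0.954, 0.001], [-0.006, -0.002, -1.0]]
ft_force: [0.0, -0.3, -1.2]
grip_width: 0.0358
```

```bash
python3 go.py 0.544 -0.158 0.20 18
```

```text
[-0.1123, 0.2313, 0.6237, -0.0016, 0.0038, -0.0063] {'clock': np.float64(5.95), 'ee_pos': array([ 0.55 , -0.12 ,  0.294]), 'ft_force': array([ 0.041, -0.347, -1.243]), 'grip_width': np.float64(0.036)}
```

{"name": "apply_moves", "arguments": {"increments": [[-0.06,0.12,0.1,0,0,0],[-0.11,0.23,0.3,0,0,0],[-0.11,0.23,0.5,0,0,0],[-0.11,0.23,0.7,0,0,0],[-0.11,0.23,0.8,0,0,0],[-0.11,0.23,0.8,0,0,0]]}}

```text
clock: 6.55
ee_pos: [0.5415, -0.1566, 0.1696]
orientation: [[0.954, 0.3, -0.013], [0.3, -0.954, 0.003], [-0.011, -0.007, -1.0]]
ft_force: [-0.6, 0.4, -1.2]
grip_width: 0.0355
```

```bash
python3 go.py 0.544 -0.158 0.061 18
python3 - <<'E'
from h import *
import cv2
cv2.imwrite("pics/s1.png",bot.grab_frame("scene")[250:430,150:420].repeat(3,0).repeat(3,1)[:540,:800])
E
```

```text
[0.0214, 0.0189, 0.7234, -0.0047, 0.0074, -0.0064] {'clock': np.float64(6.55), 'ee_pos': array([ 0.541, -0.157,  0.17 ]), 'ft_force': array([-0.612,  0.386, -1.24 ]), 'grip_width': np.float64(0.035)}
```

View pics/s1.png

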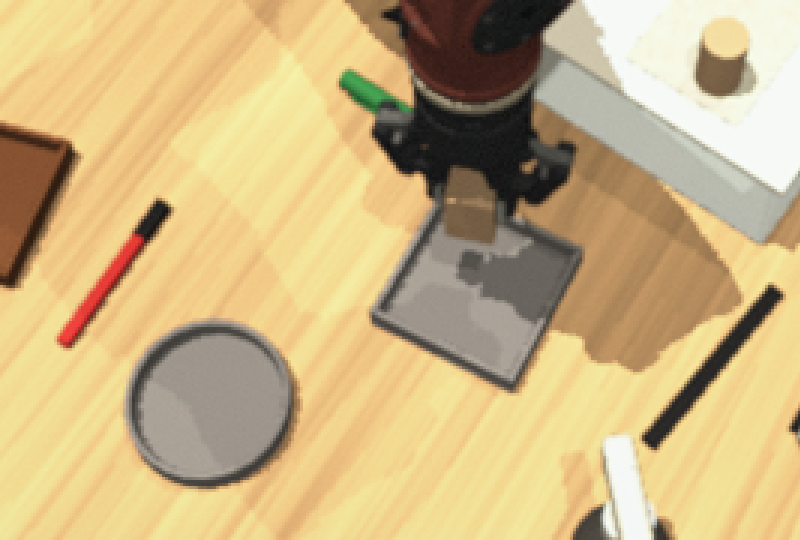

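The post hangs upright above the tray, and the tray centre is near (475,290) in the crop. I lower it, correcting the small tilt.

{"name": "apply_moves", "arguments": {"increments": [[0.02,0.0,0.2,0,0,0],[0.02,0.01,0.4,0,0.005,0],[0.02,0.01,0.55,-0.005,0.007,-0.006],[0.02,0.01,0.65,-0.005,0.007,-0.006],[0.02,0.01,0.7,-0.005,0.007,-0.006],[0.02,0.01,0.72,-0.005,0.007,-0.006],[0.02,0.01,0.72,-0.005,0.007,-0.006]]}}

```text
clock: 7.3
ee_pos: [0.5452, -0.1574, 0.0639]
orientation: [[0.951, 0.309, 0.003], [0.309, -0.951, -0.002], [0.002, 0.003, -1.0]]
ft_force: [0.0, 0.3, -1.6]
grip_width: 0.0359
```

```bash
python3 go.py 0.544 -0.158 0.060 18
```

```text
[-0.0088, 0.0011, 0.0262, 0.0018, -0.0014, -0.0002] {'clock': np.float64(7.3), 'ee_pos': array([ 0.545, -0.157,  0.064]), 'ft_force': array([ 0.009,  0.29 , -1.646]), 'grip_width': np.float64(0.036)}
```

{"name": "apply_moves", "arguments": {"increments": [[0,0,0.012,0,0,0],[0,0,0.022,0,0,0],[0,0,0.03,0,0,0],[0,0,0.03,0,0,0]]}}

```text
clock: 7.7
ee_pos: [0.5452, -0.1575, 0.0595]
orientation: [[0.951, 0.309, 0.003], [0.309, -0.951, -0.002], [0.002, 0.003, -1.0]]
ft_force: [0.2, 0.3, -1.5]
grip_width: 0.0359
```

{"name": "apply_moves", "arguments": {"increments": [[0,0,0,0,0,0],[0,0,0,0,0,0],[0,0,0,0,0,0],[0,0,0,0,0,0],[0,0,0,0,0,0],[0,0,0,0,0,0],[0,0,0,0,0,0],[0,0,0,0,0,0]], "jaw": -1}}

```text
clock: 8.5
ee_pos: [0.5452, -0.1575, 0.0595]
orientation: [[0.951, 0.309, 0.003], [0.309, -0.951, -0.002], [0.002, 0.003, -1.0]]
ft_force: [-0.5, 0.3, 0.3]
grip_width: 0.0855
```

{"name": "apply_moves", "arguments": {"increments": [[0,0,-0.15,0,0,0],[0,0,-0.4,0,0,0],[0,0,-0.65,0,0,0],[0,0,-0.9,0,0,0],[0,0,-1,0,0,0]]}}

```text
clock: 9.0
ee_pos: [0.5462, -0.1577, 0.2133]
orientation: [[0.951, 0.309, 0.007], [0.309, -0.951, -0.004], [0.006, 0.006, -1.0]]
ft_force: [0.7, -0.8, -0.3]
grip_width: 0.0853
```

```bash
python3 go.py 0.6318 0.0436 0.29 18
python3 - <<'E'
from h import *
import cv2
cv2.imwrite("pics/w2.png",bot.grab_frame("wrist"))
E
```

```text
[0.9603, -1.0973, -0.5126, 0.004, -0.0038, -0.0002] {'clock': np.float64(9.0), 'ee_pos': array([ 0.546, -0.158,  0.213]), 'ft_force': array([ 0.749, -0.755, -0.262]), 'grip_width': np.float64(0.085)}
```

View pics/w2.png

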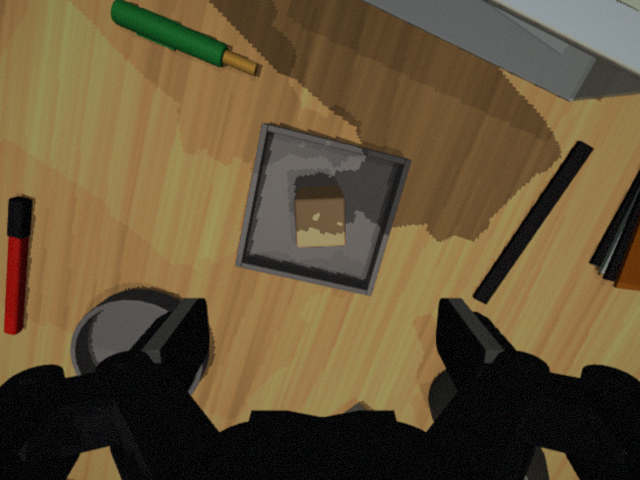

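The square post stands upright near the tray centre at (320,220). Next is the round post.

{"name": "apply_moves", "arguments": {"increments": [[0,-0.1,-0.3,0,0,0],[0.2,-0.3,-0.5,0,0,0],[0.4,-0.5,-0.5,0,0,0],[0.6,-0.7,-0.5,0,0,0],[0.8,-0.9,-0.5,0.004,-0.004,0],[0.95,-1,-0.5,0.004,-0.004,0],[0.95,-1,-0.5,0.004,-0.004,0]]}}

```text
clock: 9.75
ee_pos: [0.6363, 0.0321, 0.2876]
orientation: [[0.95, 0.312, 0.0], [0.312, -0.95, 0.0], [0.0, -0.0, -1.0]]
ft_force: [-0.0, -0.5, -0.1]
grip_width: 0.0849
```

```bash
python3 go.py 0.6318 0.0436 0.161 18
python3 - <<'E'
from h import *
import cv2
m=bot.camera_model("wrist")
cv2.imwrite("pics/w3.png",bot.grab_frame("wrist"))
print(proj(m,np.array([.6318,.0436,.168])))
E
```

```text
[-0.0047, -0.0824, 0.8442, -0.0, -0.0002, 0.0021] {'clock': np.float64(9.75), 'ee_pos': array([0.636, 0.032, 0.288]), 'ft_force': array([-0.009, -0.494, -0.055]), 'grip_width': np.float64(0.085)}
[317.9666558  221.05341689]
```

View pics/w3.png

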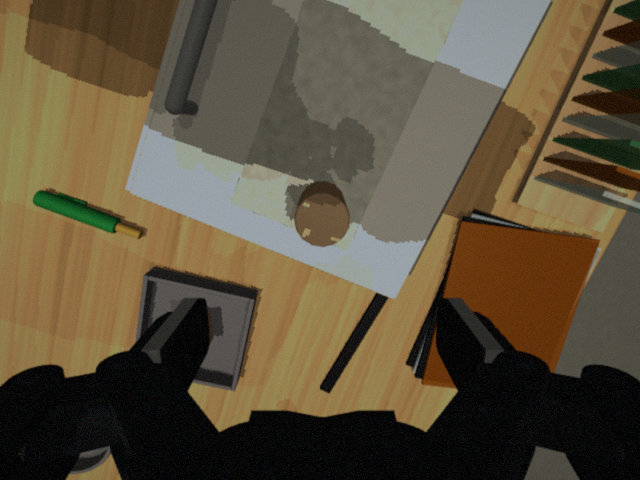

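The round post's top is at (322,220), against a predicted (318,221). Descend and grip.

{"name": "apply_moves", "arguments": {"increments": [[0,-0.04,0.05,0,0,0],[0.01,-0.08,0.25,0,0,0],[0.01,-0.08,0.45,0,0,0],[0.01,-0.08,0.65,0,0,0],[0.01,-0.08,0.78,0,0,0],[0.01,-0.08,0.84,0,0,0],[0.01,-0.08,0.84,0,0,0]]}}

```text
clock: 10.5
ee_pos: [0.6318, 0.0416, 0.1605]
orientation: [[0.951, 0.31, -0.003], [0.31, -0.951, -0.0], [-0.003, -0.0, -1.0]]
ft_force: [-0.0, 0.3, 0.2]
grip_width: 0.0853
```

{"name": "apply_moves", "arguments": {"increments": [[0,0,0,0,0,0],[0,0,0,0,0,0],[0,0,0,0,0,0],[0,0,0,0,0,0],[0,0,0,0,0,0],[0,0,0,0,0,0],[0,0,0,0,0,0],[0,0,0,0,0,0]], "jaw": 1, "newtons": 40}}

```text
clock: 11.3
ee_pos: [0.6323, 0.0416, 0.1615]
orientation: [[0.951, 0.31, -0.001], [0.31, -0.951, -0.001], [-0.002, 0.0, -1.0]]
ft_force: [-1.3, -0.4, 6.3]
grip_width: 0.0348
```

{"name": "apply_moves", "arguments": {"increments": [[0,0,-0.2,0,0,0],[0,0,-0.45,0,0,0],[0,0,-0.7,0,0,0],[0,0,-0.85,0,0,0],[0,0,-0.95,0,0,0],[0,0,-0.95,0,0,0]]}}

```text
clock: 11.9
ee_pos: [0.6334, 0.0417, 0.3062]
orientation: [[0.951, 0.31, 0.002], [0.31, -0.951, -0.001], [0.002, 0.002, -1.0]]
ft_force: [0.1, -0.1, -1.0]
grip_width: 0.0349
```

```bash
python3 go.py 0.427 -0.334 0.30 18
```

```text
[-2.0854, 1.9541, 0.0407, 0.0011, -0.0013, 0.0009] {'clock': np.float64(11.9), 'ee_pos': array([0.633, 0.042, 0.306]), 'ft_force': array([ 0.083, -0.105, -0.99 ]), 'grip_width': np.float64(0.035)}
```

{"name": "apply_moves", "arguments": {"increments": [[-0.17,0.16,0,0,0,0],[-0.35,0.32,0,0,0,0],[-0.52,0.49,0,0,0,0],[-0.69,0.65,0,0,0,0]]}}

```text
clock: 12.3
ee_pos: [0.564, -0.084, 0.3048]
orientation: [[0.951, 0.311, 0.001], [0.311, -0.951, -0.001], [0.001, 0.001, -1.0]]
ft_force: [0.0, 0.7, -0.8]
grip_width: 0.035
```

{"name": "apply_moves", "arguments": {"increments": [[-0.17,0.16,0,0,0,0],[-0.35,0.32,0,0,0,0],[-0.52,0.49,0,0,0,0],[-0.69,0.65,0,0,0,0]]}}

```text
clock: 12.7
ee_pos: [0.4947, -0.2097, 0.3035]
orientation: [[0.951, 0.311, -0.001], [0.311, -0.951, 0.0], [-0.0, -0.0, -1.0]]
ft_force: [0.0, -0.2, -1.9]
grip_width: 0.0352
```

{"name": "apply_moves", "arguments": {"increments": [[-0.17,0.16,0,0,0,0],[-0.35,0.32,0,0,0,0],[-0.52,0.49,0,0,0,0],[-0.69,0.65,0,0,0,0],[-0.69,0.65,0,0,0,0]]}}

```text
clock: 13.2
ee_pos: [0.4244, -0.3374, 0.302]
orientation: [[0.952, 0.307, -0.002], [0.307, -0.952, 0.0], [-0.002, -0.001, -1.0]]
ft_force: [-0.1, -0.0, -0.7]
grip_width: 0.0349
```

```bash
python3 go.py 0.427 -0.334 0.17 18
```

```text
[0.0252, -0.0157, 0.8802, -0.0007, 0.0014, -0.0015] {'clock': np.float64(13.2), 'ee_pos': array([ 0.424, -0.337,  0.302]), 'ft_force': array([-0.122, -0.025, -0.66 ]), 'grip_width': np.float64(0.035)}
```

{"name": "apply_moves", "arguments": {"increments": [[0.02,-0.015,0.2,0,0,0],[0.02,-0.015,0.4,0,0,0],[0.02,-0.015,0.6,0,0,0],[0.02,-0.015,0.8,0,0,0],[0.02,-0.015,0.88,0,0,0],[0.02,-0.015,0.88,0,0,0]]}}

```text
clock: 13.8
ee_pos: [0.4254, -0.333, 0.1682]
orientation: [[0.952, 0.307, -0.005], [0.307, -0.952, 0.003], [-0.004, -0.005, -1.0]]
ft_force: [-1.2, -0.3, -1.3]
grip_width: 0.0352
```

```bash
python3 go.py 0.427 -0.334 0.061 18
```

```text
[0.0107, 0.0131, 0.7146, -0.0031, 0.0025, -0.0012] {'clock': np.float64(13.8), 'ee_pos': array([ 0.425, -0.333,  0.168]), 'ft_force': array([-1.194, -0.329, -1.293]), 'grip_width': np.float64(0.035)}
```

{"name": "apply_moves", "arguments": {"increments": [[0.01,0.0,0.2,0,0,0],[0.01,0.01,0.4,0,0.003,0],[0.01,0.01,0.55,-0.003,0.003,0],[0.01,0.01,0.65,-0.003,0.003,0],[0.01,0.01,0.7,-0.003,0.003,0],[0.01,0.01,0.715,-0.003,0.003,0],[0.01,0.01,0.715,-0.003,0.003,0]]}}

```text
clock: 14.5
ee_pos: [0.4273, -0.3341, 0.0618]
orientation: [[0.952, 0.307, 0.001], [0.307, -0.952, -0.001], [0.001, 0.001, -1.0]]
ft_force: [-0.4, -0.1, -0.4]
grip_width: 0.0347
```

```bash
python3 go.py 0.427 -0.334 0.0585 18
```

```text
[-0.0018, -0.0012, 0.0219, 0.0007, -0.0008, -0.0012] {'clock': np.float64(14.5), 'ee_pos': array([ 0.427, -0.334,  0.062]), 'ft_force': array([-0.367, -0.07 , -0.414]), 'grip_width': np.float64(0.035)}
```

{"name": "apply_moves", "arguments": {"increments": [[0,0,0.01,0,0,0],[0,0,0.018,0,0,0],[0,0,0.024,0,0,0],[0,0,0.024,0,0,0]]}}

```text
clock: 14.9
ee_pos: [0.4276, -0.3344, 0.0586]
orientation: [[0.952, 0.307, 0.002], [0.307, -0.952, -0.001], [0.002, 0.002, -1.0]]
ft_force: [-0.2, 0.1, 1.9]
grip_width: 0.0348
```

{"name": "apply_moves", "arguments": {"increments": [[0,0,0,0,0,0],[0,0,0,0,0,0],[0,0,0,0,0,0],[0,0,0,0,0,0],[0,0,0,0,0,0],[0,0,0,0,0,0],[0,0,0,0,0,0],[0,0,0,0,0,0]], "jaw": -1}}

```text
clock: 15.7
ee_pos: [0.4276, -0.3344, 0.0586]
orientation: [[0.952, 0.307, 0.002], [0.307, -0.952, -0.001], [0.002, 0.002, -1.0]]
ft_force: [0.5, -0.0, -0.1]
grip_width: 0.0857
```

{"name": "apply_moves", "arguments": {"increments": [[0,0,-0.15,0,0,0],[0,0,-0.4,0,0,0],[0,0,-0.65,0,0,0],[0,0,-0.9,0,0,0],[0,0,-1,0,0,0],[0,0,-1,0,0,0]]}}

```text
clock: 16.3
ee_pos: [0.4284, -0.3352, 0.2111]
orientation: [[0.952, 0.307, 0.005], [0.307, -0.952, -0.005], [0.004, 0.006, -1.0]]
ft_force: [1.1, -0.6, -0.5]
grip_width: 0.0852
```

```bash
python3 go.py 0.5235 0.135 0.28 -5
python3 - <<'E'
from h import *
import cv2
cv2.imwrite("pics/w4.png",bot.grab_frame("wrist"))
E
```

```text
[1.5688, -2.7854, -0.4702, 0.0034, -0.0033, 0.2664] {'clock': np.float64(16.3), 'ee_pos': array([ 0.428, -0.335,  0.211]), 'ft_force': array([ 1.064, -0.557, -0.521]), 'grip_width': np.float64(0.085)}
```

View pics/w4.png

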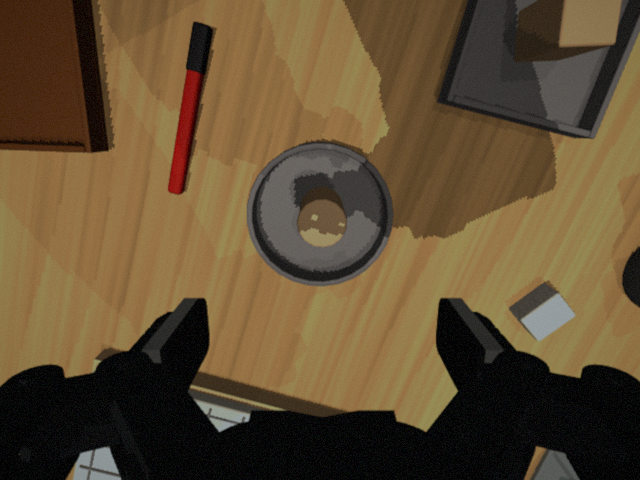

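The round post stands upright at the dish centre, about (322,222), and the square post still stands in the tray. Now to the bar.

{"name": "apply_moves", "arguments": {"increments": [[0.1,-0.2,-0.2,0,0,0],[0.25,-0.45,-0.4,0,0,0],[0.4,-0.7,-0.47,0.003,-0.003,0],[0.5,-0.93,-0.47,0.003,-0.003,0]]}}

```text
clock: 16.75
ee_pos: [0.4567, -0.177, 0.2797]
orientation: [[0.952, 0.307, -0.001], [0.307, -0.952, 0.0], [-0.001, -0.001, -1.0]]
ft_force: [0.3, 0.3, -0.1]
grip_width: 0.0855
```

{"name": "apply_moves", "arguments": {"increments": [[0.13,-0.23,0,0,0,0],[0.26,-0.46,0,0,0,0],[0.4,-0.7,0,0,0,0],[0.52,-0.93,0,0,0,0]]}}

```text
clock: 17.15
ee_pos: [0.4876, -0.0184, 0.2781]
orientation: [[0.952, 0.307, -0.004], [0.307, -0.952, 0.001], [-0.003, -0.002, -1.0]]
ft_force: [0.5, 0.3, 0.4]
grip_width: 0.0852
```

```bash
python3 go.py 0.5235 0.135 0.28 -5
```

```text
[0.5423, -0.8994, -0.013, -0.0008, 0.0023, 0.2665] {'clock': np.float64(17.15), 'ee_pos': array([ 0.488, -0.018,  0.278]), 'ft_force': array([0.537, 0.255, 0.449]), 'grip_width': np.float64(0.085)}
```

{"name": "apply_moves", "arguments": {"increments": [[0.13,-0.22,0,0,0,0.07],[0.27,-0.45,0,0,0,0.15],[0.41,-0.68,0,0,0.002,0.22],[0.54,-0.9,0,0,0.002,0.266],[0.54,-0.9,0,0,0.002,0.266],[0.54,-0.9,0,0,0.002,0.266]]}}

```text
clock: 17.75
ee_pos: [0.5224, 0.1356, 0.2763]
orientation: [[0.996, -0.084, -0.003], [-0.084, -0.996, 0.001], [-0.003, -0.0, -1.0]]
ft_force: [0.8, -1.0, -0.4]
grip_width: 0.0851
```

```bash
python3 go.py 0.5235 0.135 0.151 -5
python3 - <<'E'
from h import *
import cv2
m=bot.camera_model("wrist")
cv2.imwrite("pics/w5.png",bot.grab_frame("wrist"))
u=np.array([.0872,.9962,0])
for z in (.142,.148):
  for k in (-.056,0,.056): print(z,k,proj(m,np.array([.5235,.135,z])+k*u))
E
```

```text
[0.0104, 0.0036, 0.8351, -0.0002, 0.0023, 0.0021] {'clock': np.float64(17.75), 'ee_pos': array([0.522, 0.136, 0.276]), 'ft_force': array([ 0.808, -1.032, -0.426]), 'grip_width': np.float64(0.085)}
0.142 -0.056 [321.46163011 310.71725323]
0.142 0 [321.70121975 235.69154774]
0.142 0.056 [321.97047131 151.37743197]
0.148 -0.056 [321.41751636 314.60417789]
0.148 0 [321.65990775 238.10932982]
0.148 0.056 [321.93303138 151.91588178]
```

View pics/w5.png

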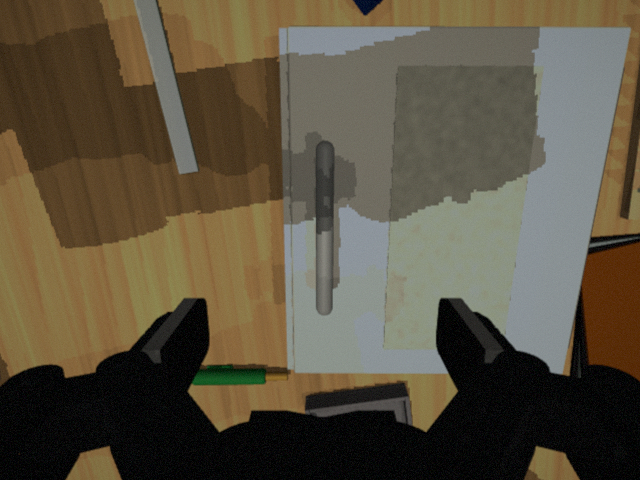

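The bar lies at x≈324 in the picture, between (325,145) and (324,312), parallel to the pads and about 2 mm beyond my estimate. Descend, moving +2.5 mm in x.

{"name": "apply_moves", "arguments": {"increments": [[0.017,0.003,0.2,0,0.002,0],[0.017,0.003,0.4,0,0.002,0],[0.017,0.003,0.6,0,0.002,0],[0.017,0.003,0.75,0,0.002,0],[0.017,0.003,0.82,0,0.002,0],[0.017,0.003,0.84,0,0.002,0],[0.017,0.003,0.84,0,0.002,0],[0.017,0.003,0.84,0,0.002,0]]}}

```text
clock: 18.6
ee_pos: [0.5253, 0.134, 0.1517]
orientation: [[0.996, -0.085, 0.002], [-0.085, -0.996, 0.0], [0.002, -0.001, -1.0]]
ft_force: [-0.1, 0.2, 0.1]
grip_width: 0.085
```

{"name": "apply_moves", "arguments": {"increments": [[0,0,0,0,0,0],[0,0,0,0,0,0],[0,0,0,0,0,0],[0,0,0,0,0,0],[0,0,0,0,0,0],[0,0,0,0,0,0],[0,0,0,0,0,0],[0,0,0,0,0,0],[0,0,0,0,0,0],[0,0,0,0,0,0],[0,0,0,0,0,0],[0,0,0,0,0,0]], "jaw": 1, "newtons": 40}}

```text
clock: 19.8
ee_pos: [0.5232, 0.1342, 0.1517]
orientation: [[0.996, -0.085, -0.002], [-0.085, -0.996, 0.001], [-0.002, -0.001, -1.0]]
ft_force: [-8.9, 0.5, 9.9]
grip_width: 0.0108
```

Run:
```python
from h import *
import cv2
s=bot.read_state();print(s["ee_pos"],s["torque"],s["ft_force"],s["grip_width"])
f=bot.grab_frame("scene")
cv2.imwrite("pics/s2.png",cv2.resize(f[130:430,170:490],None,fx=2.4,fy=2,interpolation=cv2.INTER_CUBIC)[:600,:800])
yaw=np.radians(-4.9);hx=np.array([np.cos(yaw),np.sin(yaw),0])
p0=s["ee_pos"];R=s["orientation"]
r=np.hypot(.2,.042);a0=np.arctan2(.042,-.2)
for deg in (5,10,15,20,25,30,35,40,43,45,46):
  a=a0-np.radians(deg);d=hx*(r*np.cos(a)+.2)+np.array([0,0,r*np.sin(a)-.042])
  print(deg,(R.T@d/.15).round(3),d.round(4))
```

```text
[0.52322708 0.1342499  0.15171714] [ 0.11546389  1.99192538 -0.03555971] [-8.92978814  0.54743462  9.90653344] 0.01083737327845467
5 [ 0.029 -0.    -0.115] [ 0.0044 -0.0004  0.0173]
10 [ 0.068 -0.    -0.227] [ 0.0103 -0.0009  0.0341]
15 [ 0.117 -0.    -0.336] [ 0.0176 -0.0015  0.0503]
20 [ 0.175 -0.    -0.44 ] [ 0.0263 -0.0023  0.0659]
25 [ 0.242 -0.    -0.538] [ 0.0364 -0.0031  0.0806]
30 [ 0.317 -0.    -0.63 ] [ 0.0476 -0.0041  0.0944]
35 [ 0.4   -0.    -0.715] [ 0.06   -0.0051  0.1071]
40 [ 0.49  -0.    -0.793] [ 0.0735 -0.0063  0.1187]
43 [ 0.547 -0.    -0.835] [ 0.0821 -0.007   0.1251]
45 [ 0.587 -0.    -0.862] [ 0.088  -0.0075  0.1291]
46 [ 0.607 -0.    -0.875] [ 0.0909 -0.0078  0.131 ]
```

View pics/s2.png

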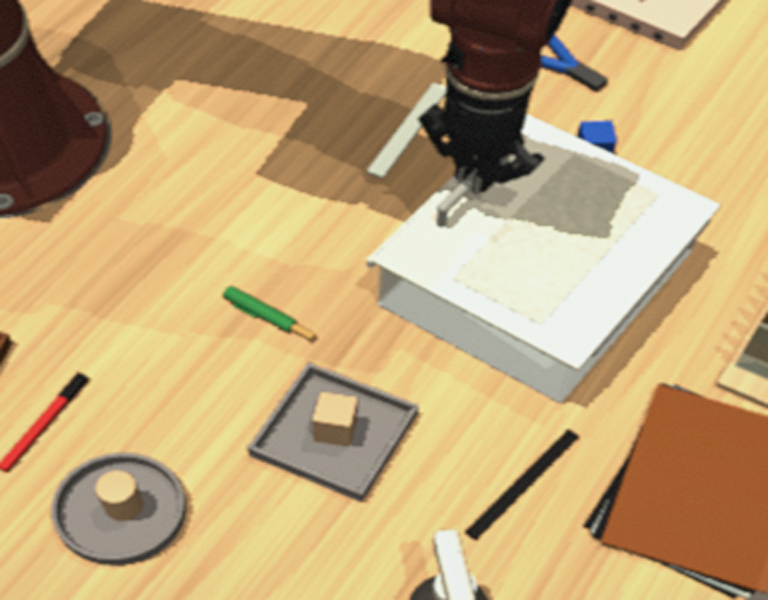

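Both posts stand in their containers and the bar is gripped with the lid shut. I lift along the hinge arc, the first half slowly.

{"name": "apply_moves", "arguments": {"increments": [[0.005,0,-0.023,0,0,0],[0.012,0,-0.06,0,0,0],[0.02,0,-0.09,0,0,0],[0.029,0,-0.115,0,0,0],[0.038,0,-0.145,0,0,0],[0.048,0,-0.173,0,0,0],[0.058,0,-0.2,0,0,0],[0.068,0,-0.227,0,0,0],[0.08,0,-0.255,0,0,0],[0.092,0,-0.282,0,0,0],[0.104,0,-0.309,0,0,0],[0.117,0,-0.336,0,0,0],[0.131,0,-0.362,0,0,0],[0.145,0,-0.388,0,0,0],[0.16,0,-0.414,0,0,0],[0.175,0,-0.44,0,0,0],[0.175,0,-0.44,0,0,0]]}}

```text
clock: 21.55
ee_pos: [0.5488, 0.132, 0.2183]
orientation: [[0.996, -0.085, -0.004], [-0.085, -0.996, 0.001], [-0.004, -0.001, -1.0]]
ft_force: [-7.8, 1.0, 1.2]
grip_width: 0.01
```

```bash
cat > lid.py <<'E'
from h import *
s=bot.read_state();print(s["clock"],s["ee_pos"],s["ft_force"],s["torque"],s["grip_width"])
yaw=np.radians(-4.9);hx=np.array([np.cos(yaw),np.sin(yaw),0])
p0=s["ee_pos"];R=s["orientation"]
r=np.hypot(.2,.042);a0=np.arctan2(.042,-.2)
st=np.array([.5232,.1342,.1517])
f=lambda deg:st+hx*(r*np.cos(a0-np.radians(deg))+.2)+np.array([0,0,r*np.sin(a0-np.radians(deg))-.042])
g=np.arange(0,55,.05);P=np.array([f(x) for x in g]);i=np.argmin(np.linalg.norm(P-p0,axis=1));print("est deg",g[i],(p0-P[i]))
# direction of hinge from bar centre (grasp point)
q=p0+R[:,2]*.006;H=np.array([.5232,.1342,.142])+.2*hx+[0,0,-.042];v=q-H;print("angle",np.degrees(a0-np.arctan2(v[2],v@hx)),np.hypot(v[2],v@hx))
for deg in np.arange(np.ceil(g[i]),47,2 if g[i]<40 else 1):
  print(deg,(R.T@(f(deg)-p0)/.15).round(3),(R.T@(f(deg)-f(g[i]))/.15).round(3))
print((Ro.from_matrix(R.T@down(-4.9)).as_rotvec()/1.5).round(4))
E
python3 lid.py
```

```text
21.55 [0.54879789 0.13202682 0.21825153] [-7.7788439   1.0160897   1.22437499] [ 0.2371027   1.86610297 -0.03042757] 0.010020986320427997
est deg 20.05 [-8.25707929e-04  9.21260306e-05  5.28982395e-04]
angle 20.917507633360838 0.2073453398758066
21.0 [ 0.018  0.    -0.016] [ 0.012 -0.    -0.019]
23.0 [ 0.044  0.    -0.055] [ 0.038 -0.    -0.059]
25.0 [ 0.072  0.    -0.094] [ 0.066 -0.    -0.097]
27.0 [ 0.101  0.    -0.131] [ 0.095 -0.    -0.135]
29.0 [ 0.131  0.    -0.168] [ 0.125 -0.    -0.172]
31.0 [ 0.163  0.    -0.204] [ 0.157 -0.    -0.207]
33.0 [ 0.195  0.    -0.238] [ 0.19  -0.    -0.242]
35.0 [ 0.229  0.    -0.271] [ 0.224 -0.    -0.275]
37.0 [ 0.265  0.    -0.303] [ 0.259 -0.    -0.307]
39.0 [ 0.301  0.    -0.334] [ 0.295 -0.    -0.338]
41.0 [ 0.338  0.    -0.364] [ 0.333 -0.    -0.367]
43.0 [ 0.376  0.    -0.392] [ 0.371  0.    -0.395]
45.0 [ 0.416  0.    -0.419] [ 0.41   0.    -0.422]
[-0.0003  0.0024  0.0004]
```

The force stays small and the motion tracks the arc. Continue to 45°.

{"name": "apply_moves", "arguments": {"increments": [[0.012,0,-0.019,0,0,0],[0.038,0,-0.057,0,0,0],[0.066,0,-0.096,0,0,0],[0.095,0,-0.133,0,0,0],[0.125,0,-0.17,0,0,0],[0.157,0,-0.206,0,0,0],[0.19,0,-0.24,0,0,0],[0.224,0,-0.273,0,0,0],[0.26,0,-0.305,0,0,0],[0.296,0,-0.336,0,0,0],[0.334,0,-0.366,0,0,0],[0.372,0,-0.394,0,0,0],[0.395,0,-0.409,0,0,0],[0.412,0,-0.42,0,0,0],[0.412,0,-0.42,0,0,0],[0.412,0,-0.42,0,0,0]]}}

```text
clock: 23.15
ee_pos: [0.6101, 0.1267, 0.2837]
orientation: [[0.996, -0.085, -0.003], [-0.085, -0.996, 0.001], [-0.003, -0.001, -1.0]]
ft_force: [-13.1, 0.2, 14.7]
grip_width: 0.0102
```

```bash
python3 lid.py
python3 - <<'E'
from h import *
import cv2
f=bot.grab_frame("scene")
cv2.imwrite("pics/s3.png",cv2.resize(f[130:430,170:490],None,fx=2.4,fy=2,interpolation=cv2.INTER_CUBIC)[:600,:800])
# predicted lid corners at angles
yaw=np.radians(-4.9);hx=np.array([np.cos(yaw),np.sin(yaw),0]);hy=np.array([-hx[1],hx[0],0])
H=np.array([.5235,.135,.142])+.2*hx+[0,0,-.042]
for t in (38,45,52):
  c,s=np.cos(np.radians(t)),np.sin(np.radians(t))
  for x,z in ((-.226,.008),):
    for y in (-.135,.135):
      P=H+hx*(x*c+z*s)+hy*y+np.array([0,0,-x*s+z*c]); u=proj("scene",P);print(t,y,P.round(3),u.round(1),((u-[170,130])*[2.4,2]).round(0))
E
```

```text
23.15 [0.61008454 0.12671236 0.28370155] [-13.12334181   0.15098894  14.67876702] [ 0.09338987  2.9682859  -0.02220278] 0.010195662999342691
est deg 45.2 [-0.00166578  0.0001038   0.00249276]
angle 45.73149360796609 0.2104854619748963
46.0 [ 0.027 -0.     0.006] [ 0.016  0.    -0.01 ]
[-0.0005  0.0019  0.0004]
38 -0.135 [ 0.539 -0.002  0.245] [345.8 237.9] [422. 216.]
38 0.135 [0.562 0.267 0.245] [413.8 159.1] [585.  58.]
45 -0.135 [ 0.558 -0.003  0.265] [353.9 237.2] [441. 214.]
45 0.135 [0.581 0.266 0.265] [422.4 157. ] [606.  54.]
52 -0.135 [ 0.579 -0.005  0.283] [363.2 237.6] [464. 215.]
52 0.135 [0.602 0.264 0.283] [431.9 156.1] [629.  52.]
```

View pics/s3.png

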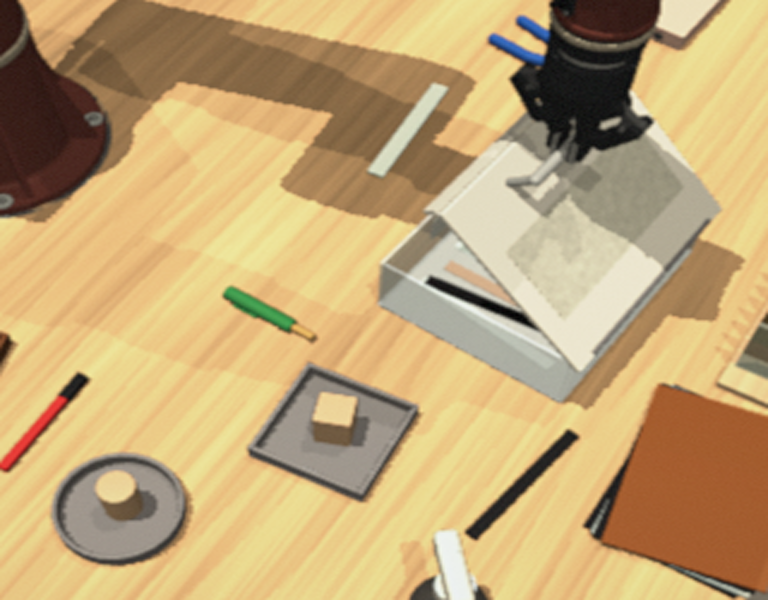

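The lid is up with its corner at (432,212) in the picture, against a predicted (441,214) for 45° and (422,216) for 38°. The posts are untouched. About 20 N of radial preload remains, so I relax by holding the measured pose.

{"name": "apply_moves", "arguments": {"increments": [[0,0,0,0,0,0],[0,0,0,0,0,0],[0,0,0,0,0,0],[0,0,0,0,0,0],[0,0,0,0,0,0]]}}

```text
clock: 23.7
ee_pos: [0.61, 0.1267, 0.2838]
orientation: [[0.996, -0.085, -0.003], [-0.085, -0.996, 0.001], [-0.003, -0.001, -1.0]]
ft_force: [-4.4, 1.7, 0.9]
grip_width: 0.0101
```

{"name": "apply_moves", "arguments": {"increments": [[0,0,0,0,0,0],[0,0,0,0,0,0],[0,0,0,0,0,0],[0,0,0,0,0,0],[0,0,0,0,0,0]]}}

```text
clock: 24.2
ee_pos: [0.61, 0.1267, 0.2838]
orientation: [[0.996, -0.085, -0.003], [-0.085, -0.996, 0.001], [-0.003, -0.001, -1.0]]
ft_force: [-4.0, 1.1, 0.3]
grip_width: 0.0107
```

```bash
python3 lid.py
python3 - <<'E'
from h import *
import cv2
f=bot.grab_frame("scene")
cv2.imwrite("pics/s4.png",cv2.resize(f[140:320,320:490],None,fx=4,fy=3.3,interpolation=cv2.INTER_CUBIC)[:600,:800])
yaw=np.radians(-4.9);hx=np.array([np.cos(yaw),np.sin(yaw),0]);hy=np.array([-hx[1],hx[0],0])
H=np.array([.5235,.135,.142])+.2*hx+[0,0,-.042]
for t in (0,40,43,45,48):
  c,s=np.cos(np.radians(t)),np.sin(np.radians(t))
  for x,z,y,n in ((-.226,.008,-.135,"lid top corner"),(-.226,0,-.135,"lid bot"),(-.2,.042,-.056,"bar end")):
      P=H+hx*(x*c+z*s)+hy*y+np.array([0,0,-x*s+z*c]); u=proj("scene",P);print(t,n,((u-[320,140])*[4,3.3]).round(0))
E
```

```text
24.2 [0.6099779  0.12671714 0.28383279] [-3.98608464  1.07756549  0.30951819] [ 0.10866176  0.91396462 -0.0430358 ] 0.010666817747413635
est deg 45.2 [-0.00177242  0.00010858  0.00262401]
angle 45.72594250769425 0.21065388031170376
46.0 [ 0.028 -0.     0.007] [ 0.016  0.    -0.01 ]
[-0.0004  0.002   0.0004]
0 lid top corner [ 16. 395.]
0 lid bot [ 16. 401.]
0 bar end [135. 311.]
40 lid top corner [112. 322.]
40 lid bot [103. 323.]
40 bar end [265. 264.]
43 lid top corner [126. 321.]
43 lid bot [116. 322.]
43 bar end [280. 265.]
45 lid top corner [136. 321.]
45 lid bot [126. 321.]
45 bar end [291. 265.]
48 lid top corner [151. 321.]
48 lid bot [141. 321.]
48 bar end [307. 267.]
```

View pics/s4.png

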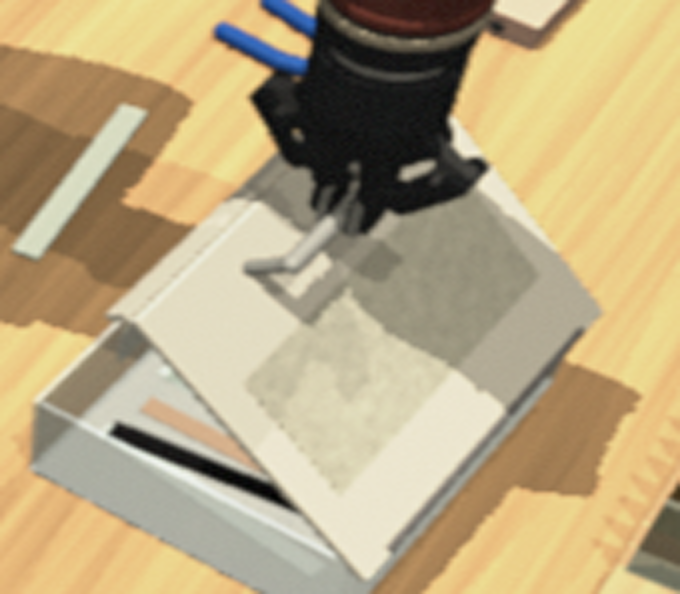

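The bar end is at (290,265), against a predicted (291,265) for 45°. The lid corner at about (130,317) agrees with 44–45°, and the remaining force is about 4 N. Handing in.

Run:
```python
from plant import bot
s=bot.read_state();print(s["clock"],abs(s["qvel"]).max(),s["grip_width"])
print(bot.finish_job())
s=bot.read_state();print(s["clock"],s["ee_pos"],s["ft_force"],s["grip_width"])
```

```text
24.25 0.14399543319972094 0.010599948121969887
the job is handed in; nothing more can be done
None
the job is handed in; nothing more can be done
```

I stood the square post in the grey tray and the round post in the grey dish while the lid was shut. I then gripped the bar, lifted the lid along its hinge arc, and handed the job in at 24 s while still holding it. No verdict is reported.

**Posts:** the last pictures showed both upright near the centres of their containers.

**Lid:** I put it at about 45°. The bar end matched the 45° prediction to within a pixel, the lid corner read 44–45°, and the pose along the arc gave 45–46°.

**Hold:** the arm was at rest with 40 N of grip commanded and about 4 N at the wrist. Before I let the arm settle, the wrist had shown about 20 N pushing out from the hinge.

**Disagreements:**
- **Arc:** the tool ended about 3 mm outside my computed arc.
- **Grip width:** it read 10.6 mm on the 12 mm bar. It had also read about 1 mm low on the round post, so I took this as a sensor or pad offset.

**Bystanders:** nothing looked moved in the last pictures, though I did not measure their positions again.

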